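Fit the last snap-button leg to the upturned footstool

ROBOT

A 7-joint arm with a two-finger parallel gripper is mounted at the origin on a cart in front of the work surface, level with it; the furniture and walls round the work are solid. World frame = base frame: x ahead of the robot, y to its left, z up, the work surface at z = 0. Lengths are in m, angles in rad, forces in N, time in s.
With the tool pointing down it reaches from about 0.4 to 0.875 m from the base axis. Payload 6.5 kg.
Tool frame: the origin (TCP) lies midway between the tips of the shut fingers; the grasp point (between the pads) lies 19 mm behind it (manip.hold_point_z is the distance from the TCP to the grasp point, in m); z points along the fingers, y is the line along which they close (so a half turn about z gives the same grasp; the last joint's range is limited). The gripper opens to 88 mm and grips with 3 to 60 N. Pads are 18 mm wide; open, the fingers measure 123 mm over their backs; the gripper's body (75 mm by 187 mm) begins 45 mm behind the grasp point.
Start: joints at [1.221, 0.536, -0.004, 1.538, 0.003, 1.067, -0.071], TCP at [0.182, -0.624, 0.218] pointing down, gripper open.
Joint ranges: [-2.7, 2.7], [-0.37, 2.16], [-1.27, 1.26], [0.24, 2.4], [-1.31, 4.45], [0.19, 1.91], [-2.76, 2.76]. Speed limits (rad/s): [2.39, 2.39, 3.14, 3.14, 3.14, 3.14, 3.14].

INTERFACE

Orientations are given as a unit quaternion [w, x, y, z].
In Python, from station import manip, optics, finder gives the robot as it stands. The module is installed in compiled form; this text tells all that it offers.
- The arm moves only by the tool drive_tool, never from a script. Its argument "deltas" is text: rows parted by semicolons, each of 6 numbers parted by spaces: the shift along the tool's x, y, z normalised to -1 to 1, where 1 is 25 cm, then the turn, a rotation vector about the tool's x, y, z normalised to -1 to 1, where 1 is 90 degrees. A call has 1 to 10 rows; each row is the pose to reach, as a shift and turn from the pose commanded when the call began, along the tool's axes at that moment; what a row does not reach only later rows make up. A row lasts 1/8 s, in which the tool goes at most 62.5 mm and 10.7 degrees, less where a joint would pass 70% of its speed; a pose out of reach is approached as far as the arm can. A call with a number of a shift or a turn outside -1 to 1 is refused whole. A call with a gripper value outside its range is refused whole. "fingers" is the opening, from -1 (shut) to 1 (fully open), so that 0 is half open, set as the call begins (left out, the last holds). The fingers move at their own pace and stop on an object; "newtons" is the grip in N (left out, the last holds). Time passes only in rows, so rows that repeat a pose let the fingers close. It gives the time, the measured TCP pose, the force, the opening and the grip force at its end, in the units of the state.
- manip.sense(): the state, without advancing time (a new reading comes with each control period).
- optics.read_camera(name): name is "side" or "top"; returns (picture, depth): 400x640x3 uint8, blue, green, red; 400x640 float32, m along the optical axis (not along the pixel's ray), 0 where there is no reading.
- optics.calibration(name): a dict with "K" (3x3 intrinsics, pixels), "view" (4x4, takes a point from world to camera coordinates). Camera axes: x right, y down, z forward; pixel columns grow to the right and rows downward; lengths in m; the calibration is good to about 2 mm. A picture is of the moment at which its call begins. calibration takes no time and is no camera call.
- manip.close_job(): hands the job in; it is judged then, once.
Trained networks look in the newest picture that a camera, given by its name, has taken for a name from the list of things; names that differ only in an ending like _2 or _b are one class to them, and where a whole thing is asked for, a point or a joint stands for the part that bears it (a point fixed in the world has none). Each returns a list of dicts, best first, with "p" (0 to 1); they miss things now and then, are a little off and sometimes report something else, mostly with a low value. They report only what shows in the picture. A call takes as long as a camera call.
- finder.boxes_of(name, camera): "box" ([left, top, width, height] as shares, 0 to 1, of the picture: columns of its width, rows of its height, round what is visible of it).
The state is a dict: "clock": time; "qpos": joint angles; "joint_vel": joint speeds; "joint_efforts": joint torques, N m; "ee_pos": TCP position; "tool_rot": TCP orientation; "contact_force": force on the tool from outside, world axes, zero at the start; "moment": the same for the moment, N m; "finger_gap": finger opening in m; "grip_force": force on a finger pad.
Only numpy, scipy, OpenCV 4.12 (cv2) and the standard library are available. Lean on these libraries where they do the work, as an engineer would, in place of code of your own. Each camera call takes 0.05 s, during which the arm holds its last target. There are 200 camera calls.

TASK

The footstool lies upside down with three of its four steel legs on. Take the loose leg that is as long as those three, slide it gently over the bare stub, funnel end down, until it sits fully home on its mounting plate, then turn it gently until the stub's spring button pops out through the hole in the leg, stop turning and let go. Never force it, and leave the longer odd leg standing where it is.

Things in the scene. Friction and masses are not known exactly. Their poses are not given: they have to be found in the camera images.
- leg: the leg to fit: a steel tube standing upright on the bench, 150 mm long, 34 mm outside, 28 mm bore, open below (64 mm deep), black rubber foot on top (37 mm across, 12 mm high). Black collar at its lower end: 24 mm high, 49 mm across, its mouth a funnel 41 mm wide at the rim that narrows to the bore 11 mm up. Origin: centre of the lower rim; z up the tube. About 0.24 kg
- leg_hole (a point): centre of the one round hole (9.5 mm across) in the leg's wall, on the outside of the tube, on the leg's own -x side, 36 mm above its lower rim; axes as the leg's
- odd_leg: a leg of another set, same pattern but 190 mm long; stands upright on the bench and is to be left alone. Origin: centre of its lower rim; z up
- footstool: upturned footstool, does not move: grey pad 246 x 306 mm (x, y), plywood board, four square steel mounting plates with upper faces 62 mm above the bench. Origin: centre of its underside on the bench, z up. Three legs (150 mm, tops at 212 mm) stand on the plates at (+85,+115), (+85,-115), (-85,-115) mm; the bare stub stands at (-85,+115) mm
- stub_seat (a point): point on the axis of the bare stub, on the upper face of its mounting plate, where the centre of the leg's rim lies when it is home; axes as the footstool's
- stub_top (a point): centre of the top of the bare stub, 56 mm above stub_seat: an upright dark steel pin of 26 mm diameter, bevelled over its top 4 mm. It was screwed in until tight and does not turn, so its button points anywhere within 0.75 rad either side of the footstool's -x direction (horizontally); that angle is not measured. Axes as the footstool's
- button (a joint): spring button, a round-nosed 7 mm pin that stands 6 mm out of the stub's side, 36 mm above the plate. 0 = out, 0.0055 = pushed right in (m). The funnel mouth pushes it in as the leg comes down (some 6 to 12 N downward); inside the bore it reads 0.003 to 0.005. Through the hole it reads about 0 and blocks further turning (0.15 rad play either way)

How it is judged:
By the outcome, as a careful person would: the job done as asked, in the order asked, and still so for the second after the job is handed in, with the robot touching nothing.
It also fails if it takes over 69 s, if anything falls off the work surface, if the arm or the gripper's body presses on something with over 40 N, if the wrist force passes 120 N, or if a joint passes its speed limit or range.

## Working session

There is one attempt and no reset: what is moved stays moved. The work goes in short steps, Python scripts to look and compute and a tool call to move; the robot and the scene stay as the last step left them, time stands still between calls to the robot, and variables do not carry over. Pictures are saved under pics/ and viewed, at most 10 in all, crops included, and the job is handed in when it is done.

Besides the shell and the picture viewer there is one more tool, called after "Emit:" by a JSON object that holds its "method" and its "body". drive_tool: Moves the arm, as the interface text tells. Scaled input: -1 to 1 covers 25 cm each way for a shift and 90 degrees each way for a turn. Its arguments: {"type":"object","properties":{"deltas":{"type":"string"},"fingers":{"type":"number"},"newtons":{"type":"number"}},"required":["deltas"]}

```bash
mkdir -p pics
cat > h.py <<'E'
import numpy as np, cv2
from station import manip, optics, finder
def cloud(name):
    im,d=optics.read_camera(name); c=optics.calibration(name)
    K=np.array(c["K"]);V=np.linalg.inv(np.array(c["view"]))
    v,u=np.mgrid[0:400,0:640]
    P=np.stack([(u-K[0,2])/K[0,0]*d,(v-K[1,2])/K[1,1]*d,d],-1)
    W=P@V[:3,:3].T+V[:3,3]; W[d==0]=np.nan
    return im,d,W
def show():
    s=manip.sense()
    for k in ("clock","qpos","ee_pos","tool_rot","contact_force","finger_gap"): print(k,np.round(s[k],4))
E
python3 - <<'E'
from h import *
show(); print(manip.hold_point_z)
ims=[]
for n in ("side","top"):
    im,d,W=cloud(n); np.save(n+".npy",W); cv2.imwrite(f"pics/{n}0_raw.png",im); ims.append(im)
    c=optics.calibration(n); print(n,np.round(np.linalg.inv(c["view"])[:3],2).tolist(), np.round(c["K"][0],0))
    for o in ("leg","odd_leg","footstool","stub_top","button","leg_hole"):
        for b in finder.boxes_of(o,n)[:5]:
            l,t,w,h=np.array(b["box"])*[640,400,640,400]; 
            sub=W[int(t):int(t+h)+1,int(l):int(l+w)+1].reshape(-1,3); sub=sub[~np.isnan(sub[:,0])]
            print(o,round(b["p"],2),np.round([l,t,w,h]), np.round(sub[sub[:,2].argsort()[-max(5,len(sub)//20):]].mean(0),3) if len(sub) else None)
v=np.vstack(ims); cv2.imwrite("pics/a.png",cv2.resize(v,(480,600)))
E
```

```text
clock 0.0
qpos [ 1.2208  0.5371 -0.0044  1.5388  0.0026  1.0673 -0.0712]
ee_pos [ 0.1818 -0.6234  0.2173]
tool_rot [-8.000e-04  9.899e-01  1.414e-01 -2.000e-04]
contact_force [-0.1405  0.9372  0.4001]
finger_gap 0.0884
0.0187
side [[-1.0, 0.0, -0.0, 0.54], [0.0, 0.63, -0.78, 0.9], [-0.0, -0.78, -0.63, 0.75]] [403.   0. 322.]
leg 0.71 [290. 222.  20.  60.] [0.593 0.275 0.151]
odd_leg 0.96 [367. 208.  24.  71.] [0.413 0.275 0.19 ]
footstool 0.9 [232.  92.  92. 106.] [ 0.704 -0.155  0.198]
stub_top 0.81 [233.  86.  88. 111.] [ 0.703 -0.164  0.2  ]
stub_top 0.47 [286. 221.  23.  60.] [0.593 0.276 0.15 ]
leg_hole 0.92 [286. 225.  25.  56.] [0.594 0.278 0.15 ]
top [[0.02, -1.0, 0.04, 0.51], [-1.0, -0.02, 0.01, 0.11], [-0.01, -0.04, -1.0, 0.93]] [390.   0. 315.]
leg 0.8 [231. 169.  28.  23.] [0.588 0.276 0.152]
odd_leg 0.59 [218. 248.  42.  31.] [0.41  0.273 0.192]
footstool 0.86 [363.  74. 173. 137.] [ 0.689 -0.193  0.208]
stub_top 0.65 [363.  72. 173. 137.] [ 0.69  -0.193  0.208]
stub_top 0.41 [228. 167.  32.  25.] [0.588 0.277 0.152]
leg_hole 0.96 [230. 169.  31.  24.] [0.588 0.276 0.152]
```

View pics/side0_raw.png

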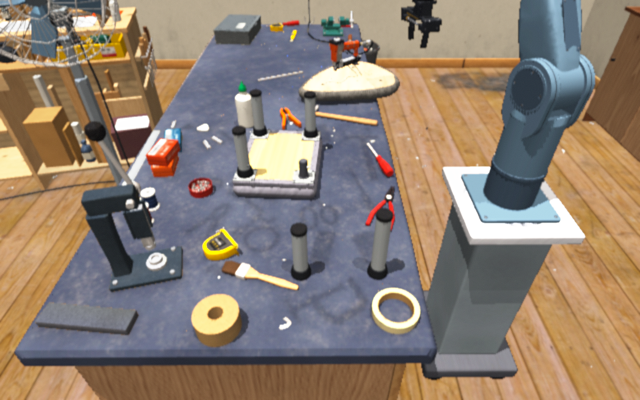

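View pics/top0_raw.png

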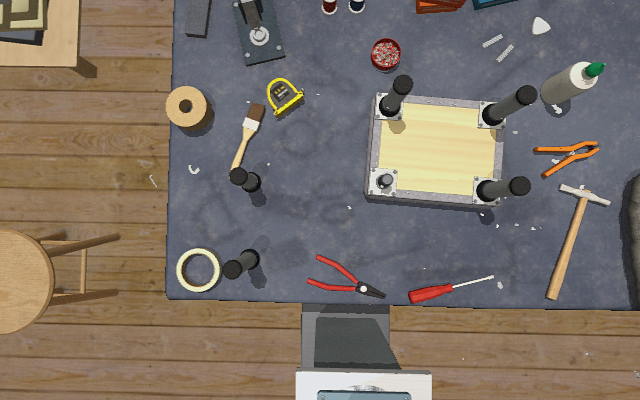

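The side view shows the leg at about (300,250), the odd leg at (380,243) and the bare stub at (303,168). In the top view the stub is at (385,180) and the leg's foot at (238,177). Next I fit the centres and take zoomed crops.

Run:
```python
from h import *
from scipy.ndimage import label
for n in ("side","top"):
    W=np.load(n+".npy")
    def top(x,y,r,z0,z1):
        m=(np.hypot(W[...,0]-x,W[...,1]-y)<r)&(W[...,2]>z0)&(W[...,2]<z1)
        p=W[m]; 
        if len(p)<4: return len(p)
        c,rad=cv2.minEnclosingCircle(p[:,:2].astype(np.float32)); 
        return len(p),np.round(p.mean(0),4),np.round(c,4),round(rad,4)
    print(n,"leg",top(.59,.276,.04,.143,.16)); print("odd",top(.41,.274,.04,.183,.2))
    m=(W[...,2]>.203)&(W[...,2]<.222)&(W[...,0]>.4)&(W[...,0]<.9)&(W[...,1]<.1)&(W[...,1]>-.4)
    L,k=label(m)
    for i in range(1,k+1):
        p=W[L==i]
        if len(p)>15: print("tops",len(p),np.round(p.mean(0),4),np.round(cv2.minEnclosingCircle(p[:,:2].astype(np.float32))[0],4))
    m=(W[...,2]>.110)&(W[...,2]<.125)&(W[...,0]>.5)&(W[...,0]<.75)&(W[...,1]<.1)&(W[...,1]>-.2)
    L,k=label(m)
    for i in range(1,k+1):
        p=W[L==i]
        if len(p)>4: print("stub?",len(p),np.round(p.mean(0),4),np.round(cv2.minEnclosingCircle(p[:,:2].astype(np.float32))[0],4))
s=cv2.imread("pics/side0_raw.png");t=cv2.imread("pics/top0_raw.png")
f=lambda c:cv2.resize(c,(400,300),interpolation=cv2.INTER_CUBIC)
cv2.imwrite("pics/c.png",np.vstack([np.hstack([f(s[220:286,256:344]),f(s[145:190,270:330])]),np.hstack([f(t[150:210,205:285]),f(t[157:202,355:415])])]))
```

```text
side leg (176, array([0.5934, 0.2788, 0.1489]), array([0.5945, 0.2759]), 0.0186)
odd (178, array([0.4124, 0.278 , 0.1891]), array([0.4121, 0.2765]), 0.0186)
tops 73 [ 0.747  -0.2642  0.2096] [ 0.7471 -0.267 ]
tops 75 [ 0.5782 -0.2524  0.21  ] [ 0.5783 -0.2553]
tops 104 [ 0.7628 -0.0367  0.2103] [ 0.7654 -0.0389]
stub? 6 [ 0.7486 -0.0372  0.1164] [ 0.7483 -0.0359]
stub? 52 [ 0.5944 -0.0251  0.116 ] [ 0.595  -0.0269]
top leg (259, array([0.5906, 0.2749, 0.1501]), array([0.5907, 0.2758]), 0.0186)
odd (297, array([0.4096, 0.2734, 0.1899]), array([0.409 , 0.2744]), 0.0184)
tops 317 [ 0.7598 -0.0402  0.2113] [ 0.7611 -0.0414]
tops 339 [ 0.7436 -0.2683  0.211 ] [ 0.7446 -0.2703]
tops 342 [ 0.5752 -0.2562  0.2111] [ 0.5758 -0.2581]
stub? 26 [ 0.7464 -0.039   0.1173] [ 0.7496 -0.0406]
stub? 125 [ 0.5915 -0.0285  0.1172] [ 0.5918 -0.0293]
```

View pics/c.png

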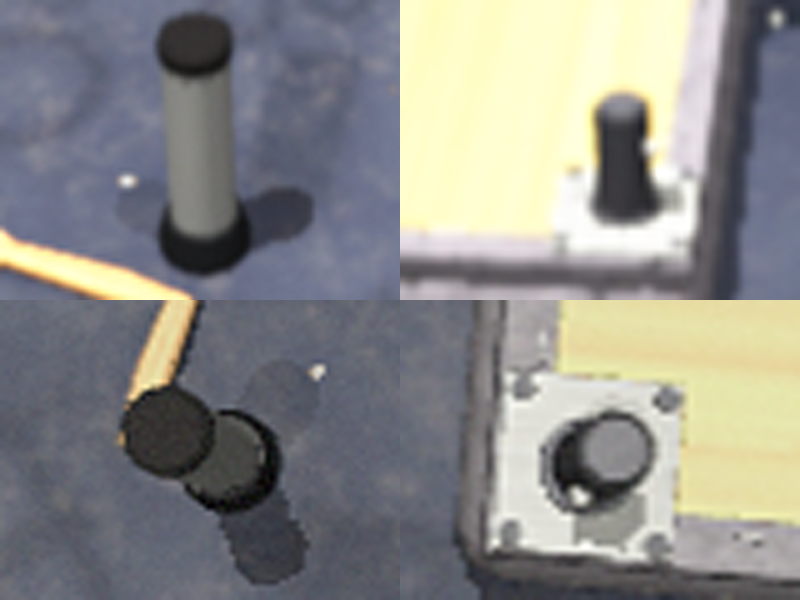

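The top crop shows the stub's button as a bright spot at raw pixel (382,186), and the side crop shows it at about (307.5,167). The leg's hole isn't visible in either view. I'll compute the button angle while moving to the leg.

Emit:
{"method": "drive_tool", "body": {"deltas": "0.86 -0.99 -0.3 0 0 0;0.86 -0.99 -0.3 0 0 0;0.86 -0.99 -0.3 0 0 0;0.86 -0.99 -0.3 0 0 0;0.86 -0.99 -0.3 0 0 0;0.86 -0.99 -0.3 0 0 0", "fingers": 1, "newtons": 20}}

```text
clock: 1.45
ee_pos: [0.321, -0.3232, 0.2943]
tool_rot: [0.001, 0.99, 0.144, 0.001]
contact_force: [-0.6, -0.4, -0.7]
finger_gap: 0.0882
grip_force: 0.0
```

Emit:
{"method": "drive_tool", "body": {"deltas": "0.86 -0.99 0 0 0 0;0.86 -0.99 0 0 0 0;0.86 -0.99 0 0 0 0;0.86 -0.99 0 0 0 0;0.86 -0.99 0 0 0 0;0.86 -0.99 0 0 0 0"}}

```text
clock: 2.2
ee_pos: [0.4573, -0.0243, 0.2935]
tool_rot: [-0.001, 0.989, 0.145, 0.001]
contact_force: [-0.2, -0.2, -0.4]
finger_gap: 0.0879
grip_force: 0.0
```

```bash
cat >> h.py <<'E'
from scipy.spatial.transform import Rotation as R
def tool():
    s=manip.sense(); q=s["tool_rot"]; return np.array(s["ee_pos"]),R.from_quat([q[1],q[2],q[3],q[0]])
def plan(p,yaw=None,p0=None):
    """normalised deltas to world TCP p with tool x at angle yaw, pointing down"""
    e,r=tool(); d=r.inv().apply(np.array(p)-(e if p0 is None else p0))/.25
    x=r.as_matrix()[:,0]; yaw=np.arctan2(x[1],x[0]) if yaw is None else yaw
    c,s=np.cos(yaw),np.sin(yaw); T=R.from_matrix(np.array([[c,s,0],[s,-c,0],[0,0,-1.]]))
    print("deltas",np.round(d,3),np.round((r.inv()*T).as_rotvec()/(np.pi/2),3),"yaw now",np.round(np.arctan2(x[1],x[0]),3))
def ray(n,u,v,z):
    c=optics.calibration(n);K=np.array(c["K"]);V=np.linalg.inv(np.array(c["view"]))
    d=V[:3,:3]@np.linalg.inv(K)@[u,v,1]; return V[:3,3]+d*(z-V[2,3])/d[2]
E
python3 - <<'E'
from h import *
show(); plan([.5926,.2758,.26],1.571)
for n,u,v,s in (("top",382,186.25,(.592,-.029)),("side",307.5,167,(.5955,-.027))):
    p=ray(n,u,v,.098); d=p[:2]-s; print(n,np.round(p,4),np.round(d,4),np.arctan2(d[1],d[0]))
E
```

```text
clock 2.2
qpos [ 0.3873  0.151  -0.4751  1.9116  0.0761  1.0955 -1.3986]
ee_pos [ 0.4573 -0.0243  0.2935]
tool_rot [-6.000e-04  9.895e-01  1.446e-01  7.000e-04]
contact_force [-0.1757 -0.2023 -0.4111]
finger_gap 0.0879
deltas [ 0.862 -0.995  0.136] [ 0.    -0.001 -0.815] yaw now 0.29
top [ 0.5785 -0.0219  0.098 ] [-0.0135  0.0071] 2.655061202515527
side [ 0.5816 -0.0208  0.098 ] [-0.0139  0.0062] 2.721525822257629
```

Emit:
{"method": "drive_tool", "body": {"deltas": "0.862 -0.995 0.13 0 0 -0.815;0.862 -0.995 0.13 0 0 -0.815;0.862 -0.995 0.13 0 0 -0.815;0.862 -0.995 0.13 0 0 -0.815;0.862 -0.995 0.13 0 0 -0.815;0.862 -0.995 0.13 0 0 -0.815;0.862 -0.995 0.13 0 0 -0.815;0.862 -0.995 0.13 0 0 -0.815;0.862 -0.995 0.13 0 0 -0.815"}}

```text
clock: 3.32
ee_pos: [0.5937, 0.2696, 0.2605]
tool_rot: [0.0, 0.711, 0.703, -0.0]
contact_force: [-0.1, 0.4, -0.3]
finger_gap: 0.0886
grip_force: 0.0
```

Run:
```python
from h import *
show(); plan([.5926,.2758,.096],1.571)
im,d,W=cloud("side"); cv2.imwrite("pics/d.png",cv2.resize(im[120:300,220:420],(800,600)[:2] if 0 else (660,594),interpolation=cv2.INTER_CUBIC))
im,d,T=cloud("top")
# finger tips in both clouds
for n,C in (("side",W),("top",T)):
    m=(C[...,2]>.255)&(C[...,2]<.30)&(abs(C[...,0]-.592)<.09)&(abs(C[...,1]-.276)<.06)
    for s in (-1,1):
        p=C[m&((C[...,0]-.592)*s>0)]
        if len(p): print(n,s,len(p),p.min(0).round(4),p.max(0).round(4),p.mean(0).round(4))
```

```text
clock 3.325
qpos [-0.0143  0.6122 -0.7465  1.4536  0.4258  1.2421 -0.8188]
ee_pos [0.5937 0.2696 0.2605]
tool_rot [ 3.000e-04  7.110e-01  7.032e-01 -2.000e-04]
contact_force [-0.085   0.4355 -0.2571]
finger_gap 0.0886
deltas [ 0.025 -0.005  0.658] [ 0.     0.001 -0.007] yaw now 1.56
side -1 54 [0.5365 0.2767 0.2804] [0.55   0.2814 0.2992] [0.5445 0.2789 0.2907]
side 1 68 [0.6391 0.2631 0.2808] [0.6538 0.2803 0.2996] [0.645  0.2765 0.2906]
top 1 5 [0.6365 0.2588 0.2841] [0.648  0.2605 0.2874] [0.644  0.2594 0.2859]
```

View pics/d.png

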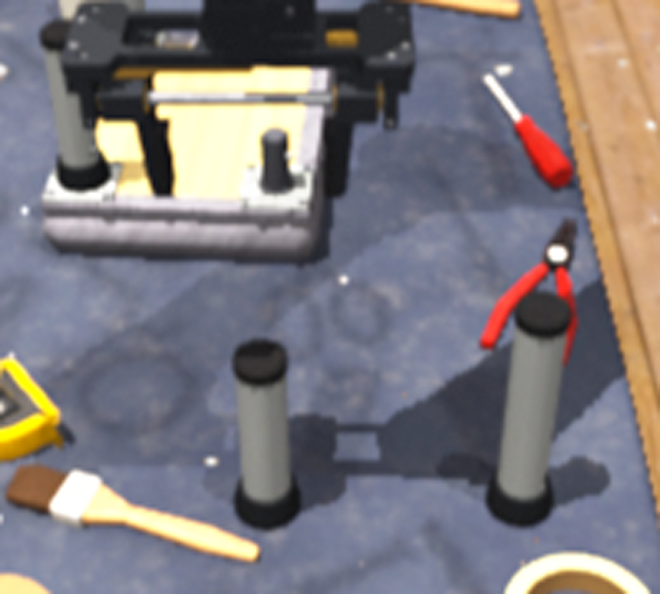

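The side picture shows the open gripper above the leg (foot at crop (258,360)). The odd leg stands clear to the right, at crop (540,315). I'll settle the arm before descending.

Emit:
{"method": "drive_tool", "body": {"deltas": "0 0 0 0 0 0;0 0 0 0 0 0;0 0 0 0 0 0"}}

```text
clock: 3.8
ee_pos: [0.5934, 0.2708, 0.2607]
tool_rot: [0.0, 0.71, 0.705, 0.0]
contact_force: [0.7, -0.1, -0.8]
finger_gap: 0.0875
grip_force: 0.0
```

Run:
```python
from h import *
show(); plan([.593,.2745,.096],1.571)
```

```text
clock 3.8
qpos [-0.015   0.6127 -0.7479  1.4531  0.426   1.2422 -0.8166]
ee_pos [0.5934 0.2708 0.2607]
tool_rot [0.     0.7096 0.7046 0.    ]
contact_force [ 0.6514 -0.0541 -0.782 ]
finger_gap 0.0875
deltas [ 0.015 -0.002  0.659] [ 0.    -0.    -0.005] yaw now 1.564
```

Emit:
{"method": "drive_tool", "body": {"deltas": "0.017 -0.002 0.12 0 0 -0.005;0.017 -0.002 0.3 0 0 -0.005;0.017 -0.002 0.45 0 0 -0.005;0.017 -0.002 0.58 0 0 -0.005;0.017 -0.002 0.658 0 0 -0.005;0.017 -0.002 0.658 0 0 -0.005;0.017 -0.002 0.658 0 0 -0.005"}}

```text
clock: 4.68
ee_pos: [0.5937, 0.2757, 0.0975]
tool_rot: [0.0, 0.707, 0.707, 0.001]
contact_force: [-0.2, 0.4, 1.1]
finger_gap: 0.0882
grip_force: 0.0
```

Emit:
{"method": "drive_tool", "body": {"deltas": "0 0 0 0 0 0;0 0 0 0 0 0;0 0 0 0 0 0;0 0 0 0 0 0;0 0 0 0 0 0;0 0 0 0 0 0", "fingers": -1, "newtons": 25}}

```text
clock: 5.42
ee_pos: [0.5928, 0.275, 0.0961]
tool_rot: [-0.0, 0.707, 0.707, -0.0]
contact_force: [-0.3, -0.1, 0.3]
finger_gap: 0.0337
grip_force: 24.5
```

Emit:
{"method": "drive_tool", "body": {"deltas": "0 0 0 0 0 0;0 0 0 0 0 0;0 0 0 0 0 0"}}

```text
clock: 5.8
ee_pos: [0.5928, 0.275, 0.0961]
tool_rot: [-0.0, 0.707, 0.708, -0.0]
contact_force: [-0.5, 0.7, 0.8]
finger_gap: 0.0343
grip_force: 24.5
```

Emit:
{"method": "drive_tool", "body": {"deltas": "0 0 -0.2 0 0 0;0 0 -0.4 0 0 0;0 0 -0.6 0 0 -0.1;0 0 -0.65 0 0 -0.25;0 0 -0.65 0 0 -0.36;0 0 -0.65 0 0 -0.48;0 0 -0.65 0 0 -0.6;0 0 -0.65 0 0 -0.7;0 0 -0.65 0 0 -0.8;0 0 -0.65 0 0 -0.8"}}

```text
clock: 7.05
ee_pos: [0.5929, 0.2747, 0.258]
tool_rot: [-0.0, 0.157, 0.988, -0.0]
contact_force: [-0.4, 0.8, -1.8]
finger_gap: 0.0339
grip_force: 24.6
```

Run:
```python
from h import *
show()
s,d,W=cloud("side");t,d,W=cloud("top")
def px(n,p):
    c=optics.calibration(n); q=np.array(c["view"])@[*p,1]; k=np.array(c["K"])@q[:3]; return (k[:2]/k[2]).astype(int)
out=[]
for n,im in (("side",s),("top",t)):
    e=tool()[0]; u,v=px(n,[e[0],e[1],e[2]-.05]); print(n,u,v,px(n,[e[0],e[1],e[2]-.06]))
    out.append(cv2.resize(im[max(v-35,0):v+35,max(u-35,0):u+35],(400,400),interpolation=cv2.INTER_CUBIC))
cv2.imwrite("pics/e.png",np.hstack(out))
```

```text
clock 7.05
qpos [ 0.1154  0.7181 -1.0172  1.4433  0.6152  1.3214  0.3148]
ee_pos [0.5929 0.2747 0.258 ]
tool_rot [-4.000e-04  1.567e-01  9.876e-01 -1.000e-04]
contact_force [-0.39    0.8378 -1.824 ]
finger_gap 0.0339
side 297 206 [297 209]
top 231 171 [232 171]
```

View pics/e.png

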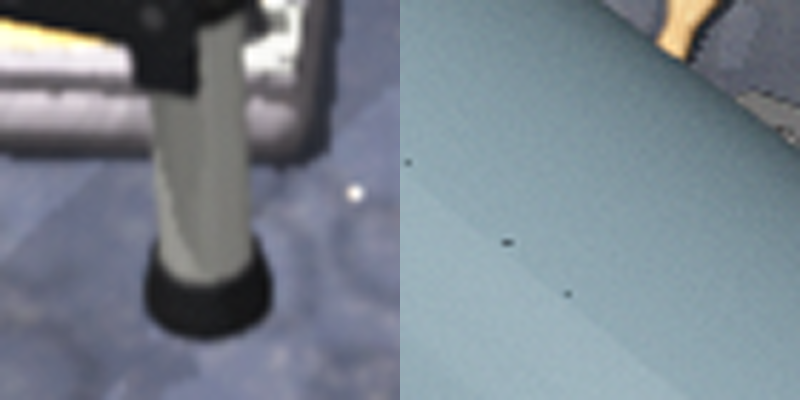

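The side view shows the collar at crop (208,290) and no hole on this face, so the hole must be on the original -x/-y side. I'll turn the other way while heading for the stub.

Emit:
{"method": "drive_tool", "body": {"deltas": "-0.05 -0.15 0 0 0 0.1;-0.1 -0.3 0 0 0 0.21;-0.15 -0.45 0 0 0 0.32;-0.185 -0.57 0 0 0 0.43;-0.185 -0.57 0 0 0 0.54;-0.185 -0.57 0 0 0 0.65;-0.185 -0.57 0 0 0 0.76;-0.185 -0.57 0 0 0 0.87;-0.185 -0.57 0 0 0 0.97;-0.185 -0.57 0 0 0 0.97"}}

```text
clock: 8.4
ee_pos: [0.593, 0.1254, 0.2589]
tool_rot: [0.0, 0.795, 0.607, 0.0]
contact_force: [-1.1, -0.2, -1.3]
finger_gap: 0.0336
grip_force: 24.7
```

Emit:
{"method": "drive_tool", "body": {"deltas": "0 0 0 0 0 0.1;0 0 0 0 0 0.21;0 0 0 0 0 0.32;0 0 0 0 0 0.43;0 0 0 0 0 0.43;0 0 0 0 0 0.43"}}

```text
clock: 9.15
ee_pos: [0.593, 0.1253, 0.2586]
tool_rot: [-0.0, 0.95, 0.312, -0.0]
contact_force: [0.1, 0.4, -1.5]
finger_gap: 0.0342
grip_force: 24.7
```

```bash
cat >> h.py <<'E'
def px(n,p):
    c=optics.calibration(n); q=np.array(c["view"])@[*p,1]; k=np.array(c["K"])@q[:3]; return k[:2]/k[2]
def crop(name,f,dz=.06,r=35):
    im,d,W=cloud(name); e=tool()[0]; u,v=px(name,[e[0],e[1],e[2]-dz]).astype(int); print(name,"crop origin",u-r,v-r,"scale",500/(2*r))
    cv2.imwrite(f,cv2.resize(im[max(v-r,0):v+r,max(u-r,0):u+r],(500,500),interpolation=cv2.INTER_CUBIC)); return W
E
python3 - <<'E'
from h import *
show(); crop("side","pics/f.png")
plan([.593,-.0285,.26])
E
```

```text
clock 9.15
qpos [ 0.1321  0.4854 -0.5786  1.5911  0.2833  1.15   -1.4472]
ee_pos [0.593  0.1253 0.2586]
tool_rot [-0.      0.9502  0.3116 -0.    ]
contact_force [ 0.069   0.4131 -1.5199]
finger_gap 0.0342
side crop origin 265 133 scale 7.142857142857143
deltas [-0.364  0.496 -0.006] [-0.  0. -0.] yaw now 0.633
```

View pics/f.png

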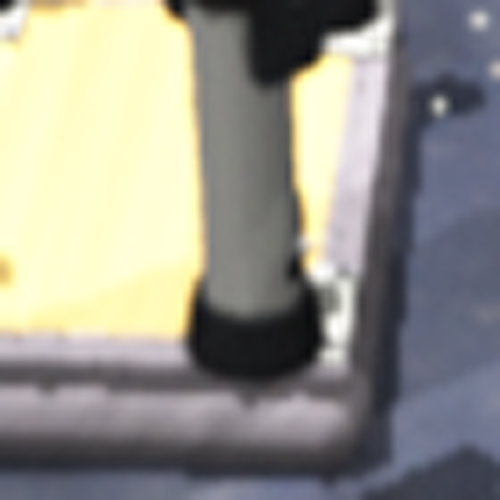

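There is a dark patch at crop (293,267) on the tube's right limb, which is the hole, at roughly 157° world. A further turn of -0.6 rad puts it about 0.55 rad short of the button and should make it clearly visible.

Emit:
{"method": "drive_tool", "body": {"deltas": "-0.08 0.11 0 0 0 0.08;-0.18 0.25 0 0 0 0.18;-0.28 0.38 0 0 0 0.28;-0.34 0.46 0 0 0 0.36;-0.364 0.496 0 0 0 0.38;-0.364 0.496 0 0 0 0.38;-0.364 0.496 0 0 0 0.38;-0.364 0.496 0 0 0 0.38"}}

```text
clock: 10.2
ee_pos: [0.5925, -0.0271, 0.2586]
tool_rot: [-0.0, 1.0, 0.018, -0.0]
contact_force: [-0.0, 0.9, -1.7]
finger_gap: 0.0339
grip_force: 24.7
```

Run:
```python
from h import *
show(); W=crop("side","pics/g.png",.06,35)
e=tool()[0]
# collar/tube points in side cloud vs expected cylinder about TCP axis
for z0,z1,r in ((.195,.225,.017),(.166,.185,.0245),):
    m=(W[...,2]>z0)&(W[...,2]<z1)&(np.hypot(W[...,0]-e[0],W[...,1]-e[1])<.035)
    p=W[m]; print(z0,len(p),"x mid",(p[:,0].min()+p[:,0].max())/2,"y front",np.percentile(p[:,1],97), "ext",p.min(0).round(4),p.max(0).round(4))
    A=np.c_[2*p[:,:2],np.ones(len(p))]; s=np.linalg.lstsq(A,(p[:,:2]**2).sum(1),rcond=None)[0]; print("circ",s[:2].round(4),np.sqrt(s[2]+s[0]**2+s[1]**2))
m=(W[...,2]>.07)&(W[...,2]<.114)&(np.hypot(W[...,0]-e[0],W[...,1]-e[1])<.03)
p=W[m]; print("stub",len(p),p.min(0).round(4),p.max(0).round(4))
```

```text
clock 10.2
qpos [ 0.2842  0.4336 -0.4236  1.6324  0.1926  1.1172 -1.7247]
ee_pos [ 0.5925 -0.0271  0.2586]
tool_rot [-3.000e-04  9.998e-01  1.780e-02 -0.000e+00]
contact_force [-0.0139  0.8752 -1.6941]
finger_gap 0.0339
side crop origin 267 99 scale 7.142857142857143
0.195 118 x mid 0.5944189341061802 y front -0.009144189174634009 ext [ 0.5775 -0.0275  0.1953] [ 0.6113 -0.0082  0.2245]
circ [ 0.5944 -0.0262] 0.015637942146857348
0.166 129 x mid 0.5932999715392704 y front -0.002398876480901198 ext [ 0.5705 -0.0421  0.1665] [ 0.6161 -0.0012  0.185 ]
circ [ 0.594 -0.024] 0.019941917601331176
stub 116 [ 0.5801 -0.0295  0.0703] [ 0.6067 -0.0137  0.114 ]
```

View pics/g.png

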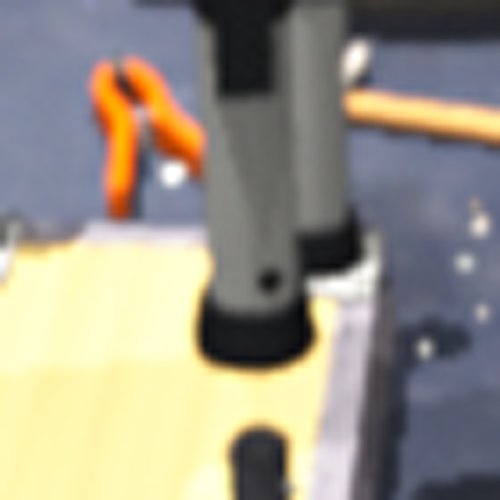

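The hole is now plain at crop (269,281), at about 1.9 rad world, with the stub at crop (258,460) right below the collar and aligned within about 1 mm. I'll turn +0.25 rad and start lowering.

Emit:
{"method": "drive_tool", "body": {"deltas": "0.002 0.004 0 0 0 -0.08;0.002 0.004 0 0 0 -0.16;0.002 0.004 0.05 0 0 -0.16;0.002 0.004 0.1 0 0 -0.16;0.002 0.004 0.15 0 0 -0.16;0.002 0.004 0.18 0 0 -0.16;0.002 0.004 0.2 0 0 -0.16;0.002 0.004 0.2 0 0 -0.16"}}

```text
clock: 11.25
ee_pos: [0.5929, -0.0296, 0.2084]
tool_rot: [-0.0, 0.99, 0.141, -0.0]
contact_force: [0.7, 0.2, -1.7]
finger_gap: 0.034
grip_force: 24.7
```

Emit:
{"method": "drive_tool", "body": {"deltas": "0 0 0.01 0 0 0;0 0 0.02 0 0 0;0 0 0.03 0 0 0;0 0 0.03 0 0 0"}}

```text
clock: 11.75
ee_pos: [0.5928, -0.0296, 0.2009]
tool_rot: [-0.0, 0.99, 0.141, -0.0]
contact_force: [-0.3, 0.1, -1.5]
finger_gap: 0.0335
grip_force: 24.7
```

Emit:
{"method": "drive_tool", "body": {"deltas": "0.001 -0.004 0.01 0 0 0;0.001 -0.004 0.015 0 0 0;0.001 -0.004 0.02 0 0 0;0.001 -0.004 0.02 0 0 0"}}

```text
clock: 12.25
ee_pos: [0.5929, -0.0287, 0.196]
tool_rot: [0.0, 0.99, 0.141, -0.0]
contact_force: [0.8, -1.0, -2.3]
finger_gap: 0.0338
grip_force: 24.7
```

Emit:
{"method": "drive_tool", "body": {"deltas": "0 0 0.008 0 0 0;0 0 0.016 0 0 0;0 0 0.024 0 0 0;0 0 0.024 0 0 0"}}

```text
clock: 12.75
ee_pos: [0.5928, -0.0287, 0.1899]
tool_rot: [0.0, 0.99, 0.141, -0.0]
contact_force: [0.7, -0.7, -1.7]
finger_gap: 0.0339
grip_force: 24.6
```

Emit:
{"method": "drive_tool", "body": {"deltas": "0 0 0.006 0 0 0;0 0 0.012 0 0 0;0 0 0.018 0 0 0;0 0 0.018 0 0 0"}}

```text
clock: 13.25
ee_pos: [0.5936, -0.0285, 0.1862]
tool_rot: [0.0, 0.99, 0.141, 0.001]
contact_force: [-0.5, -1.0, 3.0]
finger_gap: 0.0334
grip_force: 24.4
```

Emit:
{"method": "drive_tool", "body": {"deltas": "0 0 0.006 0 0 0;0 0 0.012 0 0 0;0 0 0.018 0 0 0;0 0 0.018 0 0 0"}}

```text
clock: 13.75
ee_pos: [0.5932, -0.0286, 0.1811]
tool_rot: [0.0, 0.99, 0.141, 0.0]
contact_force: [0.6, -0.8, 2.3]
finger_gap: 0.0333
grip_force: 24.5
```

Emit:
{"method": "drive_tool", "body": {"deltas": "0 0 0.006 0 0 0;0 0 0.012 0 0 0;0 0 0.018 0 0 0;0 0 0.018 0 0 0"}}

```text
clock: 14.25
ee_pos: [0.593, -0.0287, 0.1764]
tool_rot: [0.0, 0.99, 0.141, -0.0]
contact_force: [0.6, -1.7, 1.5]
finger_gap: 0.0339
grip_force: 24.5
```

Emit:
{"method": "drive_tool", "body": {"deltas": "0 0 0.012 0 0 0;0 0 0.024 0 0 0;0 0 0.036 0 0 0;0 0 0.048 0 0 0;0 0 0.056 0 0 0;0 0 0.06 0 0 0;0 0 0.06 0 0 0"}}

```text
clock: 15.12
ee_pos: [0.5929, -0.0287, 0.1615]
tool_rot: [0.0, 0.99, 0.141, -0.0]
contact_force: [-0.1, -1.2, 2.3]
finger_gap: 0.0337
grip_force: 24.5
```

Emit:
{"method": "drive_tool", "body": {"deltas": "0 0 0.004 0 0 0;0 0 0.008 0 0 0;0 0 0.008 0 0 0"}}

```text
clock: 15.5
ee_pos: [0.5928, -0.0287, 0.1594]
tool_rot: [0.0, 0.99, 0.141, -0.0]
contact_force: [0.5, -0.9, 3.0]
finger_gap: 0.0336
grip_force: 24.5
```

Emit:
{"method": "drive_tool", "body": {"deltas": "0 0 0.003 0 0 0;0 0 0.006 0 0 0;0 0 0.006 0 0 0"}}

```text
clock: 15.88
ee_pos: [0.5929, -0.0287, 0.1581]
tool_rot: [0.0, 0.99, 0.141, -0.0]
contact_force: [-0.6, -2.3, 5.2]
finger_gap: 0.034
grip_force: 24.5
```

Emit:
{"method": "drive_tool", "body": {"deltas": "0 0 0.003 0 0 0;0 0 0.004 0 0 0;0 0 0.004 0 0 0"}}

```text
clock: 16.25
ee_pos: [0.5932, -0.0286, 0.1581]
tool_rot: [0.0, 0.99, 0.141, 0.0]
contact_force: [-2.0, -2.6, 11.2]
finger_gap: 0.0339
grip_force: 24.3
```

```bash
python3 -c "
from h import *
show();print(manip.sense()['moment'])"
```

```text
clock 16.25
qpos [ 0.2951  0.5514 -0.441   1.7242  0.2835  0.929  -1.5468]
ee_pos [ 0.5932 -0.0286  0.1581]
tool_rot [2.000e-04 9.900e-01 1.414e-01 2.000e-04]
contact_force [-2.037  -2.5887 11.2139]
finger_gap 0.0339
[-0.62120079  0.40150084  0.00606183]
```

It is home: the height stalls at 0.158 with 11 N. I'll ease off slightly and turn gently.

Emit:
{"method": "drive_tool", "body": {"deltas": "0 0 -0.001 0 0 -0.015;0 0 -0.001 0 0 -0.03;0 0 -0.001 0 0 -0.045;0 0 -0.001 0 0 -0.06;0 0 -0.001 0 0 -0.075;0 0 -0.001 0 0 -0.09;0 0 -0.001 0 0 -0.105;0 0 -0.001 0 0 -0.12;0 0 -0.001 0 0 -0.12"}}

```text
clock: 17.38
ee_pos: [0.5938, -0.0294, 0.1581]
tool_rot: [0.001, 0.972, 0.234, 0.001]
contact_force: [0.2, -3.4, 8.1]
finger_gap: 0.0339
grip_force: 24.4
```

```bash
python3 -c "
from h import *
show();print(manip.sense()['moment'],tool()[1].as_matrix()[:2,0])"
```

```text
clock 17.375
qpos [ 0.3264  0.56   -0.484   1.7216  0.3135  0.9356 -1.3814]
ee_pos [ 0.5938 -0.0294  0.1581]
tool_rot [7.000e-04 9.723e-01 2.336e-01 8.000e-04]
contact_force [ 0.1861 -3.3897  8.0983]
finger_gap 0.0339
[-1.02719195 -0.21409404 -0.0821794 ] [0.89082015 0.45435456]
```

Emit:
{"method": "drive_tool", "body": {"deltas": "0 0 0 0 0 -0.015;0 0 0 0 0 -0.03;0 0 0 0 0 -0.045;0 0 0 0 0 -0.06;0 0 0 0 0 -0.075;0 0 0 0 0 -0.09;0 0 0 0 0 -0.09"}}

```text
clock: 18.25
ee_pos: [0.594, -0.0288, 0.158]
tool_rot: [0.0, 0.953, 0.302, 0.001]
contact_force: [1.0, -2.1, 6.1]
finger_gap: 0.0339
grip_force: 24.4
```

```bash
python3 -c "
from h import *
show();print(manip.sense()['moment'],tool()[1].as_matrix()[:2,0]); crop('side','pics/i.png',-.04,30)"
```

```text
clock 18.25
qpos [ 0.3491  0.567  -0.5172  1.7202  0.3351  0.9412 -1.2574]
ee_pos [ 0.594  -0.0288  0.158 ]
tool_rot [3.000e-04 9.533e-01 3.019e-01 1.000e-03]
contact_force [ 1.0224 -2.1156  6.1316]
finger_gap 0.0339
[-0.70338843 -0.47752108 -0.04366838] [0.81768127 0.57566869]
side crop origin 272 104 scale 8.333333333333334
```

View pics/i.png

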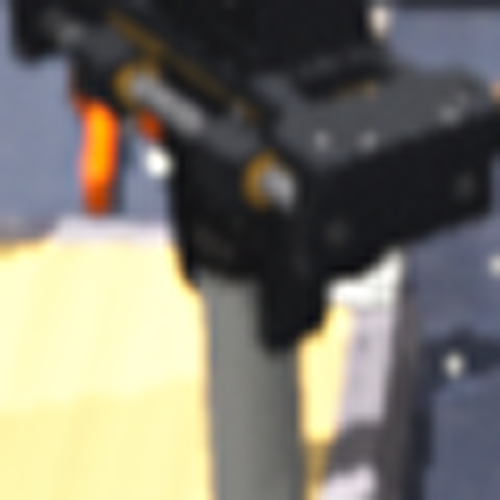

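That crop missed the hole: it shows only the gripper and the tube top at crop (250,400). I'll keep turning in small steps.

Emit:
{"method": "drive_tool", "body": {"deltas": "0 0 0 0 0 -0.015;0 0 0 0 0 -0.03;0 0 0 0 0 -0.045;0 0 0 0 0 -0.06;0 0 0 0 0 -0.06"}}

```text
clock: 18.92
ee_pos: [0.5936, -0.0287, 0.1579]
tool_rot: [0.0, 0.938, 0.346, 0.001]
contact_force: [0.4, -1.8, 7.7]
finger_gap: 0.0341
grip_force: 24.4
```

```bash
python3 -c "
from h import *
show();print(manip.sense()['moment'],tool()[1].as_matrix()[:2,0]); crop('side','pics/j.png',.06,30)"
```

```text
clock 18.925
qpos [ 0.3642  0.5718 -0.539   1.7196  0.3496  0.946  -1.175 ]
ee_pos [ 0.5936 -0.0287  0.1579]
tool_rot [2.000e-04 9.381e-01 3.464e-01 6.000e-04]
contact_force [ 0.4156 -1.7858  7.7219]
finger_gap 0.0341
[-0.5726028  -0.16148172 -0.09515698] [0.76006173 0.64985007]
side crop origin 273 135 scale 8.333333333333334
```

View pics/j.png

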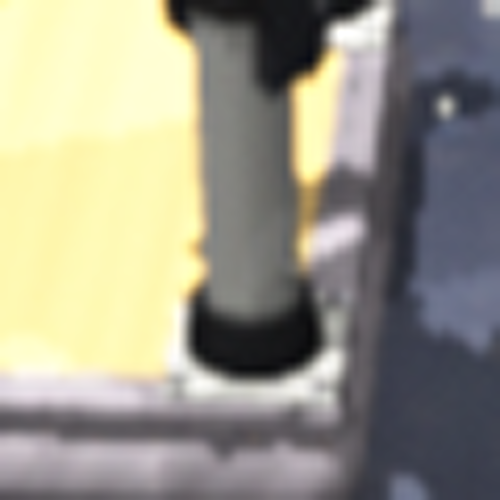

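The crop shows the collar flush on the plate at crop (255,345), and no dark hole on the visible face. The moment is still small, so I'll continue.

Emit:
{"method": "drive_tool", "body": {"deltas": "0 0 0 0 0 -0.015;0 0 0 0 0 -0.03;0 0 0 0 0 -0.04;0 0 0 0 0 -0.04"}}

```text
clock: 19.48
ee_pos: [0.5936, -0.0287, 0.1579]
tool_rot: [0.0, 0.927, 0.376, 0.001]
contact_force: [1.5, -2.3, 7.0]
finger_gap: 0.0333
grip_force: 24.4
```

```bash
python3 -c "
from h import *
show();print(manip.sense()['moment'],tool()[1].as_matrix()[:2,0])"
```

```text
clock 19.475
qpos [ 0.3741  0.575  -0.5534  1.719   0.3595  0.949  -1.12  ]
ee_pos [ 0.5936 -0.0287  0.1579]
tool_rot [2.000e-04 9.268e-01 3.756e-01 6.000e-04]
contact_force [ 1.4668 -2.3394  7.0161]
finger_gap 0.0333
[-0.56428508 -0.17755853 -0.12032233] [0.7177878  0.69626133]
```

Emit:
{"method": "drive_tool", "body": {"deltas": "0 0 0 0 0 -0.015;0 0 0 0 0 -0.03;0 0 0 0 0 -0.04;0 0 0 0 0 -0.04"}}

```text
clock: 19.98
ee_pos: [0.5936, -0.0288, 0.158]
tool_rot: [0.0, 0.915, 0.405, 0.001]
contact_force: [-0.1, -2.9, 7.8]
finger_gap: 0.0338
grip_force: 24.4
```

```bash
python3 -c "
from h import *
s=manip.sense();print(s['moment'],s['contact_force'],tool()[1].as_matrix()[:2,0])"
```

```text
[-0.55773297 -0.20520547 -0.12774429] [-0.07165971 -2.87609358  7.7672849 ] [0.6727117  0.73990417]
```

Emit:
{"method": "drive_tool", "body": {"deltas": "0 0 0 0 0 -0.015;0 0 0 0 0 -0.03;0 0 0 0 0 -0.04;0 0 0 0 0 -0.04"}}

```text
clock: 20.48
ee_pos: [0.5936, -0.0287, 0.1579]
tool_rot: [0.0, 0.901, 0.433, 0.001]
contact_force: [0.2, -1.7, 6.4]
finger_gap: 0.0338
grip_force: 24.3
```

```bash
python3 -c "
from h import *
s=manip.sense();print(s['moment'],s['contact_force'],tool()[1].as_matrix()[:2,0])
im,d,W=cloud('side')
u,v=px('side',[.593,-.012,.098]).astype(int);print(u,v)
print(im[v-5:v+5,u-9:u+12].mean(2).astype(int))"
```

```text
[-0.556772   -0.12709186 -0.28976038] [ 0.23171249 -1.67809979  6.39284803] [0.62522357 0.78044519]
303 168
[[229 229 227 181 135 133 132 127 121 117 114 112 110 103 118 171 209 222
  193 145 129]
 [224 213 203 159 135 134 130 127 122 119 115 111 108  99 134 205 219 216
  184 143 131]
 [203 170 154 137 133 134 132 127 123 122 117 112 106  95 143 217 212 182
  153 133 131]
 [162 142 137 133 133 134 132 127 124 124 117 111 103  98 143 207 185 142
  132 130 131]
 [167 164 142 129 132 134 131 128 125 124 118 109 102  99 122 157 142 125
  127 133 132]
 [216 209 150 117 129 134 132 128 128 126 117 107  99  94  90  86  99 119
  126 129 131]
 [225 210 129  96 125 134 132 131 130 126 115 102  97  92  78  52  79 122
  124 126 136]
 [224 174  84  76 119 135 133 132 130 125 112 101  97  90  70  40  72 130
  115 118 147]
 [234 159  61  57 100 123 126 128 128 123 109  98  91  74  52  29  53 103
  100 108 130]
 [245 161  54  37  64  85  94 103 112 107  90  79  66  48  33  20  31  73
  104 114 112]]
```

The moment jumped from -0.13 to -0.29, which could be the button blocking the turn. A tiny step will confirm it.

Emit:
{"method": "drive_tool", "body": {"deltas": "0 0 0 0 0 -0.006;0 0 0 0 0 -0.012;0 0 0 0 0 -0.012"}}

```text
clock: 20.9
ee_pos: [0.5936, -0.0287, 0.1579]
tool_rot: [0.0, 0.897, 0.441, 0.001]
contact_force: [-0.3, -2.8, 7.0]
finger_gap: 0.0337
grip_force: 24.3
```

```bash
python3 -c "
from h import *
s=manip.sense();print(s['moment'],s['contact_force'],tool()[1].as_matrix()[:2,0])"
```

```text
[-0.52196312 -0.17487569 -0.35453898] [-0.26173682 -2.81067063  6.98391949] [0.61054511 0.79198106]
```

It's blocked, with torque rising steadily. I'll take off the wind-up and the downward push, then let go.

Emit:
{"method": "drive_tool", "body": {"deltas": "0 0 -0.002 0 0 0.02;0 0 -0.003 0 0 0.04;0 0 -0.003 0 0 0.05;0 0 -0.003 0 0 0.05"}}

```text
clock: 21.4
ee_pos: [0.5931, -0.0286, 0.158]
tool_rot: [0.0, 0.914, 0.406, 0.0]
contact_force: [2.7, -2.6, 1.3]
finger_gap: 0.0337
grip_force: 24.5
```

```bash
python3 -c "
from h import *
s=manip.sense();print(s['moment'],s['contact_force'],tool()[1].as_matrix()[:2,0])"
```

```text
[-0.68954643 -0.72649855 -0.04540042] [ 2.69010271 -2.62609003  1.31062071] [0.66994656 0.74240933]
```

Emit:
{"method": "drive_tool", "body": {"deltas": "0 0 0 0 0 0;0 0 0 0 0 0;0 0 0 0 0 0;0 0 0 0 0 0;0 0 0 0 0 0;0 0 0 0 0 0", "fingers": 1}}

```text
clock: 22.15
ee_pos: [0.593, -0.0286, 0.1581]
tool_rot: [-0.0, 0.914, 0.406, -0.0]
contact_force: [1.2, -1.0, -0.2]
finger_gap: 0.0882
grip_force: 0.0
```

Emit:
{"method": "drive_tool", "body": {"deltas": "0 0 -0.1 0 0 0;0 0 -0.25 0 0 0;0 0 -0.45 0 0 0;0 0 -0.6 0 0 0;0 0 -0.65 0 0 0;0 0 -0.65 0 0 0;0 0 -0.65 0 0 0"}}

```text
clock: 23.02
ee_pos: [0.5921, -0.0288, 0.3188]
tool_rot: [-0.001, 0.914, 0.406, -0.001]
contact_force: [0.0, -0.3, -0.2]
finger_gap: 0.088
grip_force: 0.0
```

```bash
python3 -c "
from h import *
show(); plan([.45,.22,.32])"
```

```text
clock 23.025
qpos [ 0.4298  0.4205 -0.6279  1.5447  0.254   1.2622 -0.9689]
ee_pos [ 0.5921 -0.0288  0.3188]
tool_rot [-6.000e-04  9.137e-01  4.063e-01 -1.400e-03]
contact_force [ 0.04   -0.277  -0.2115]
finger_gap 0.088
deltas [ 0.358 -1.089 -0.003] [-0.001  0.001 -0.   ] yaw now 0.837
```

Emit:
{"method": "drive_tool", "body": {"deltas": "0.3 -0.95 0 0 0 0;0.3 -0.95 0 0 0 0;0.3 -0.95 0 0 0 0;0.3 -0.95 0 0 0 0;0.3 -0.95 0 0 0 0;0.3 -0.95 0 0 0 0;0.3 -0.95 0 0 0 0;0.3 -0.95 0 0 0 0"}}

```text
clock: 24.02
ee_pos: [0.4674, 0.1851, 0.3202]
tool_rot: [-0.0, 0.914, 0.405, -0.0]
contact_force: [-0.3, -0.9, 0.5]
finger_gap: 0.0879
grip_force: 0.0
```

Run:
```python
from h import *
o=[]
for n,c in (("side",[.593,-.012,.10]),("top",[.58,-.028,.14])):
    im,d,W=cloud(n); u,v=px(n,c).astype(int); print(n,u-25,v-25)
    o.append(cv2.resize(im[v-25:v+25,u-25:u+25],(400,400),interpolation=cv2.INTER_CUBIC))
    m=(np.hypot(W[...,0]-.593,W[...,1]+.028)<.035)&(W[...,2]>.2); p=W[m]
    print(len(p),"top z",np.median(p[:,2]) if len(p) else None,p.mean(0))
    m=(np.hypot(W[...,0]-.76,W[...,1]+.04)<.03)&(W[...,2]>.2);print("neighbour",np.median(W[m][:,2]))
cv2.imwrite("pics/k.png",np.hstack(o)); print(tool()[0])
```

```text
side 278 143
118 top z 0.21092077378489565 [ 0.59470551 -0.0226837   0.20929338]
neighbour 0.21076377417849002
top 363 159
318 top z 0.21177040808088243 [ 0.59150821 -0.02716005  0.21135044]
neighbour 0.21154246596440773
[0.46721345 0.18552221 0.32041128]
```

View pics/k.png

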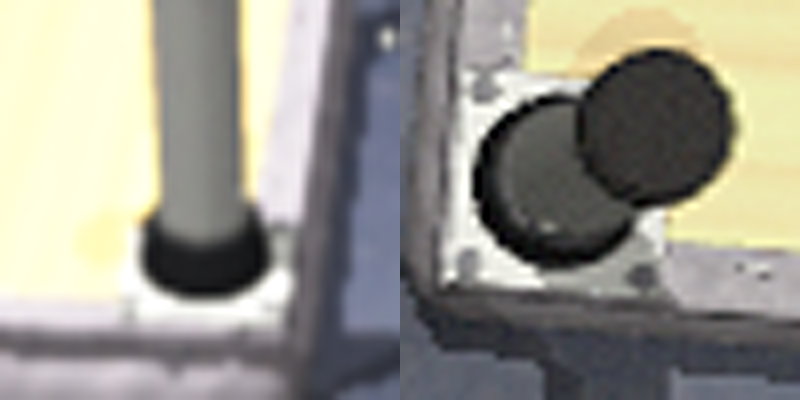

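The leg sits level with its neighbours (top at about 211 mm). The top crop shows the button's bright nose at crop (548,228), raw pixel (381,187), protruding from the tube wall where the button was first seen. It has popped through, so I'm handing in.

```bash
python3 -c "
from h import *
print(manip.close_job())"
```

```text
the job is handed in; nothing more can be done
None
```

The 150 mm leg is fully home on its plate with the spring button showing through the hole; it is released, the odd leg was left alone, and the job was handed in at about 24 s.

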